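# Woodturner's row, last turned first

### The arm

A 6-joint arm with a two-finger parallel gripper is mounted at the origin on the work surface. World frame = base frame: x ahead of the robot, y to its left, z up, the work surface at z = 0. Lengths are in m, angles in rad, forces in N, time in s.
With the tool pointing down it reaches from about 0.275 to 0.85 m from the base axis. Payload 5.2 kg.
Tool frame: the origin (TCP) lies at the very end of the fingers, on their centre line; the grasp point (between the pads) lies 19 mm behind it; z points along the fingers, y is the line along which they close (so a half turn about z gives the same grasp; the last joint's range is limited). The gripper opens to 85 mm and grips with 20 to 120 N. Pads are 22 mm wide; open, the fingers measure 114 mm over their backs; the gripper's body (76 mm by 85 mm) begins 54 mm behind the grasp point. The pads swing forward as they close: fully open they stand 13 mm farther back than shut.
Start: joints at [1.071, 0.259, 1.535, -0, 1.348, -0.203], TCP at [0.161, 0.526, 0.231] pointing down, gripper open.
Joint ranges: [-3.14, 3.14], [-0.91, 2.08], [0.19, 2.58], [-1.22, 4.36], [0.22, 2.71], [-3.12, 3.12]. Speed limits (rad/s): [2.57, 2.57, 3.14, 3.14, 3.14, 3.14].

### API

Orientations are given as a unit quaternion [x, y, z, w].
In Python, from workcell import robot gives the robot as it stands.
- The arm moves only by the tool servo_tool, never from a script. Its argument "targets" is one flat list of numbers, 5 for each row, row after row: the opening, from 0 (shut) to 1 (fully open), then the shift along the tool's x, y, z in mm, then the turn about the tool's z in degrees. In form: [jaw, dx, dy, dz, roll, jaw, dx, dy, dz, roll, ...]. A call has 1 to 5 rows; each row shifts and turns the commanded pose from where the row before left it, along the tool's axes as they then stand; what a row does not reach is not made up. A row lasts 1/8 s, in which the tool goes at most 62.5 mm and 10.7 degrees, less where a joint would pass 70% of its speed; a pose out of reach is approached as far as the arm can. A call is refused whole if a number of a shift passes 62.5 or a number of a turn 10.7, either way. A call with a gripper value outside its range is refused whole. The fingers move at their own pace and stop on an object; "grip_force" is the grip in N (left out, the last holds). Time passes only in rows, so rows that do not move let the fingers close. It gives the time, the measured TCP pose, the force, the opening and the grip force at its end, in the units of the state.
- robot.state(): the state, without advancing time (a new reading comes with each control period).
- robot.read_camera(name): name is "scene" or "top" or "wrist"; returns a dict with "pixels" (480x640x3 uint8, blue, green, red), "camera_matrix" (3x3 intrinsics, pixels), "k1" (the pictures are not rectified: a ray, as slopes to the right and down, at radius r is drawn at 1 + k1 r^2 times it, then the intrinsics apply), "camera_from_world" (4x4, takes a point from world to camera coordinates); the wrist camera has in their place "mount" (4x4, takes a point from camera to tool coordinates, whose origin is the TCP and whose axes are the flange's). Camera axes: x right, y down, z forward; pixel columns grow to the right and rows downward; lengths in m; the calibration is good to about 2 mm. A picture is of the moment at which its call begins: read the wrist's pose just before it. There is no depth.
- robot.hand_in(): hands the job in; it is judged then, once.
Trained networks look in a picture, given as the dict that the camera call returned (one of the last four; its "shot" number tells which), for a name from the list of things; names that differ only in an ending like _2 or _b are one class to them, and where a whole thing is asked for, a point or a joint stands for the part that bears it (a point fixed in the world has none). Each returns a list of dicts, best first, with "confidence" (0 to 1); they miss things now and then, are a little off and sometimes report something else, mostly with a low value. They report only what shows in the picture. A call takes as long as a camera call.
- robot.boxes_of(target, picture): "centre" ([x, y, z] in m, in the coordinates of the camera as it stood for that picture, good to about 4 mm: the middle of the surface that is visible of it).
- robot.tip_of(target, picture): "centre" ([x, y, z] in m, in the coordinates of the camera as it stood for that picture, good to about 4 mm: a listed point, or the origin of a listed thing).
The state is a dict: "time_s": time; "joints": joint angles; "joint_velocities": joint speeds; "joint_efforts": joint torques, N m; "eef_pos": TCP position; "eef_rot": TCP orientation; "ft_force": force on the tool from outside, world axes, zero at the start; "ft_torque": the same for the moment, N m; "finger_gap": finger opening in m; "finger_force": force on a finger pad.
Only numpy, scipy, OpenCV 4.12 (cv2) and the standard library are available. Lean on these libraries where they do the work, as an engineer would, in place of code of your own. Each camera call takes 0.05 s, during which the arm holds its last target. There are 200 camera calls.

### The job

The four turned wooden pieces stand on the grey tray in the order they were turned. Move them one by one into the cells of the empty dark rack in reverse order, so that the piece leftmost on the tray ends in the rightmost cell and so on (left and right as the robot sees them, facing its bench). Each must stand upright on the floor of its own cell; do not tip any piece over on the way.

Things in the scene. Friction and masses are not known exactly. Their poses are not given: they have to be found in the camera images.
- bottle: Pale bare turned wood, about 60 g, round about its upright axis; origin at the centre of its underside, z up. Small bottle shape, 76 mm tall: straight cylindrical body 46 mm in diameter from 4 to 42 mm height, then a shoulder, a thin neck (20 mm) and a lip (28 mm).
- ball: Pale bare turned wood, about 65 g, round about its upright axis; origin at the centre of its underside, z up. Ball on a small foot, 58 mm tall: widest 53 mm in diameter at 32 mm height, foot 34 mm in diameter.
- spool: Pale bare turned wood, about 55 g, round about its upright axis; origin at the centre of its underside, z up. Spool, 58 mm tall: two flanges 48 mm in diameter (0 to 10 mm and 38 to 58 mm height), waist 30 mm in diameter between, a small dark bore mark on its flat top.
- post: Pale bare turned wood, about 50 g, round about its upright axis; origin at the centre of its underside, z up. Round post on a disc foot, 72 mm tall: foot 50 mm in diameter and 16 mm high, above it (20 to 68 mm) a plain stem 28 mm in diameter.
- rack: Empty fixed dark-wood rack, 90 (x) by 330 mm (y). Origin: centre of its underside, on the bench. Four open square cells in a row, centres at y = +120, +40, -40, -120 mm, x = 0, inside 70 by 70 mm; cell floors at 36 mm height, lips round them 10 mm wide, 6 mm high (top 42 mm). Its +y end is the left end for the robot (turned at most 0.25 rad from world axes)
- tray: Fixed grey tray that holds the pieces, 90 (x) by 338 mm (y), 12 mm thick, a 20 mm high cleat at each end. Origin: centre of its underside, on the bench. Four pads in a row at y = +120, +40, -40, -120 mm, x = 0. Its +y end is the left end for the robot (turned at most 0.25 rad). Tray and rack lie side by side, either one on the left
- pad_bottle: Fixed plain plywood pad, 60 by 60 by 8 mm, lying on the tray (top face 20 mm above the bench); the bottle stands on it at the start, within 4 mm of its centre. Origin at the centre of its underside, axes parallel to the tray's. The four pads look alike.
- pad_ball: Fixed plain plywood pad, 60 by 60 by 8 mm, lying on the tray (top face 20 mm above the bench); the ball stands on it at the start, within 4 mm of its centre. Origin at the centre of its underside, axes parallel to the tray's. The four pads look alike.
- pad_spool: Fixed plain plywood pad, 60 by 60 by 8 mm, lying on the tray (top face 20 mm above the bench); the spool stands on it at the start, within 4 mm of its centre. Origin at the centre of its underside, axes parallel to the tray's. The four pads look alike.
- pad_post: Fixed plain plywood pad, 60 by 60 by 8 mm, lying on the tray (top face 20 mm above the bench); the post stands on it at the start, within 4 mm of its centre. Origin at the centre of its underside, axes parallel to the tray's. The four pads look alike.

How it is judged:
By the outcome, as a careful person would: the job done as asked, in the order asked, and still so for the second after the job is handed in, with the robot touching nothing.
It also fails if it takes over 96 s, if anything falls off the work surface, if the arm or the gripper's body presses on something with over 40 N, if the wrist force passes 120 N, or if a joint passes its speed limit or range.

## Working session

There is one attempt and no reset: what is moved stays moved. The work goes in short steps, Python scripts to look and compute and a tool call to move; the robot and the scene stay as the last step left them, time stands still between calls to the robot, and variables do not carry over. Pictures are saved under pics/ and viewed, at most 14 in all, crops included, and the job is handed in when it is done.

Besides the shell and the picture viewer there is one more tool, called after "Emit:" by a JSON object that holds its "api" and its "payload", one argument or row to a line. servo_tool: Moves the arm, as the interface text tells. Its arguments: {"type":"object","properties":{"targets":{"type":"array"},"grip_force":{"type":"number"}},"required":["targets"]}

```bash
mkdir -p pics; cat > h.py <<'E'
import numpy as np, cv2
from workcell import robot
from scipy.spatial.transform import Rotation as R
def w(pic,c):
    T=np.linalg.inv(np.array(pic["camera_from_world"])); return T[:3,:3]@np.array(c)+T[:3,3]
E
python3 - <<'E'
from h import *
s=robot.state(); print(s["time_s"],s["eef_pos"],s["eef_rot"],s["finger_gap"])
print(R.from_quat(s["eef_rot"]).as_matrix().round(3))
for cam in("top","scene"):
    p=robot.read_camera(cam); cv2.imwrite(f"pics/{cam}0.png",p["pixels"])
    for n in["bottle","ball","spool","post","rack","tray","pad_bottle"]:
        print(cam,n,[(w(p,d["centre"]).round(4).tolist(),round(d["confidence"],2)) for d in robot.tip_of(n,p)[:5]])
E
```

```text
0.0 [0.16057054 0.52545842 0.23045453] [ 1.47858871e-01  9.89008023e-01 -8.88478953e-04 -3.08257355e-04] 0.08533073580793278
[[-0.956  0.292 -0.001]
 [ 0.292  0.956 -0.002]
 [ 0.    -0.002 -1.   ]]
top bottle [([0.5762, -0.1068, 0.0164], 0.75), ([0.5736, -0.1821, 0.0211], 0.74)]
top ball [([0.5768, -0.1047, 0.0177], 0.67), ([0.5584, -0.256, 0.0225], 0.65)]
top spool [([0.5758, -0.1816, 0.0167], 0.74), ([0.5607, -0.2551, 0.021], 0.54)]
top post [([0.5504, -0.3326, 0.0268], 0.61)]
top rack [([0.5324, 0.2066, -0.0045], 0.97)]
top tray [([0.5656, -0.2201, -0.0017], 0.86), ([0.5325, 0.2072, -0.005], 0.17)]
top pad_bottle [([0.5813, -0.0992, 0.0124], 0.56)]
scene bottle [([0.5789, -0.0996, 0.0159], 0.92)]
scene ball [([0.5562, -0.2528, 0.0201], 0.65)]
scene spool [([0.5741, -0.1831, 0.0208], 0.86), ([0.5567, -0.2536, 0.0208], 0.52)]
scene post [([0.5484, -0.3344, 0.0257], 0.91), ([0.5472, -0.3361, 0.0145], 0.58)]
scene rack [([0.5338, 0.203, 0.0042], 0.61), ([0.5664, -0.2231, 0.0024], 0.16)]
scene tray [([0.5683, -0.2244, 0.0021], 0.91), ([0.5708, -0.1822, 0.0168], 0.5)]
scene pad_bottle [([0.5838, -0.0995, 0.0123], 0.72), ([0.5777, -0.1033, 0.0175], 0.3)]
```

View pics/top0.png

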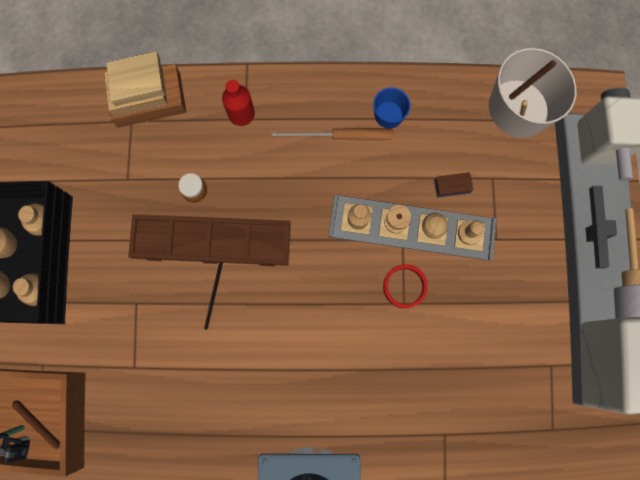

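View pics/scene0.png

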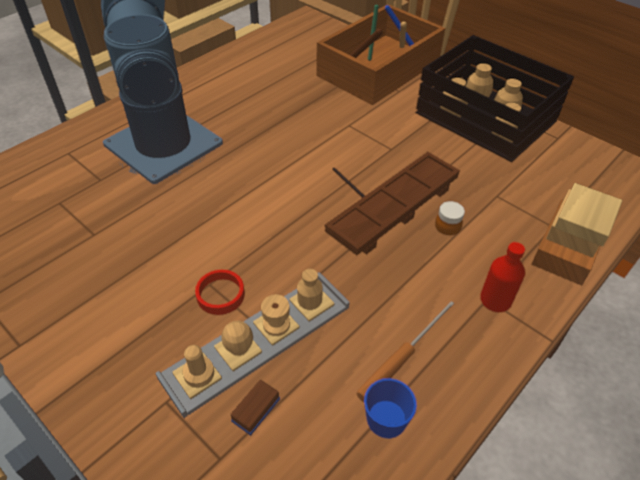

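The tray runs, left to right: bottle at (358,215), spool at (398,220), ball at (434,226), post at (471,233). The empty rack lies to the left, centred near (210,240). I'll refine the poses and check them with an overlay.

```bash
cat >> h.py <<'E'
def proj(pic,P):
    T=np.array(pic["camera_from_world"]); 
    return cv2.projectPoints(np.array(P,float),cv2.Rodrigues(T[:3,:3])[0],T[:3,3],np.array(pic["camera_matrix"]),np.array([pic["k1"],0,0,0.]))[0].reshape(-1,2)
def rect(c,th,L,W,z,off=(0,0)):
    a=np.array([[1,1],[1,-1],[-1,-1],[-1,1]])*[L/2,W/2]+np.array(off); r=np.array([[np.cos(th),-np.sin(th)],[np.sin(th),np.cos(th)]])
    return np.c_[a@r.T+c,np.full(4,z)]
def draw(pic,img,k,P,col): cv2.polylines(img,[np.round((proj(pic,P)*k+k/2)*16).astype(int)],True,col,1,cv2.LINE_AA,4)
def ray(pic,uv,z):
    n=cv2.undistortPoints(np.array(uv,float).reshape(-1,1,2),np.array(pic["camera_matrix"]),np.array([pic["k1"],0,0,0.])).reshape(-1,2)
    T=np.linalg.inv(np.array(pic["camera_from_world"])); d=np.c_[n,np.ones(len(n))]@T[:3,:3].T; return T[:3,3]+d*((z-T[2,3])/d[:,2])[:,None]
E
cat > fit.py <<'E'
from h import *
from scipy.optimize import minimize
p=robot.read_camera("top"); im=p["pixels"]; g=cv2.GaussianBlur(im,(0,0),1).astype(float)
hsv=cv2.cvtColor(im,cv2.COLOR_BGR2HSV).astype(float)
def fit(c0,th0,L,W,zz,ch):
    gx=cv2.Sobel(ch,cv2.CV_64F,1,0);gy=cv2.Sobel(ch,cv2.CV_64F,0,1);m=np.hypot(gx,gy).astype(np.float32)
    def cost(q):
        s=0
        for l,ww,o,wt in L:
            R4=rect(q[:2],q[2],l,ww,zz,o); t=np.linspace(0,1,60)[:,None]
            uv=proj(p,np.vstack([R4[i]*(1-t)+R4[(i+1)%4]*t for i in range(4)])).astype(np.float32)
            s+=wt*cv2.remap(m,uv[:,0].reshape(-1,1),uv[:,1].reshape(-1,1),cv2.INTER_LINEAR).mean()
        return -s
    best=min((minimize(cost,[c0[0]+a,c0[1]+b,th0+t],method="Nelder-Mead",options=dict(initial_simplex=np.array([c0[0]+a,c0[1]+b,th0+t])+np.array([[0,0,0],[.003,0,0],[0,.003,0],[0,0,.02]]))) for a in(-.006,0,.006) for b in(-.006,0,.006) for t in(-.03,0,.03)),key=lambda r:r.fun)
    return best.x
gray=g.mean(2)
rk=fit((.533,.205),-.03,[(.09,.33,(0,0),1)]+[(.07,.07,(0,y),.5) for y in(.12,.04,-.04,-.12)],0,.042,gray)
tr=fit((.566,-.221),-.12,[(.06,.06,(0,y),1) for y in(.12,.04,-.04,-.12)],0,.020,hsv[:,:,1])
print(rk,tr)
for n,q,z in(("rack",rk,.036),("tray",tr,.02)):
    print(n,[(q[0]-y*np.sin(q[2]),q[1]+y*np.cos(q[2])) for y in(.12,.04,-.04,-.12)])
k=3;big=cv2.resize(im[170:290,100:520],None,fx=k,fy=k)
big=cv2.resize(im,None,fx=k,fy=k)
draw(p,big,k,rect(rk[:2],rk[2],.09,.33,.042),(0,255,0))
for y in(.12,.04,-.04,-.12):
    draw(p,big,k,rect(rk[:2],rk[2],.07,.07,.042,(0,y)),(0,255,0));draw(p,big,k,rect(tr[:2],tr[2],.06,.06,.02,(0,y)),(0,0,255))
a=big[570:820,370:890];b=big[570:820,970:1500][:,:520]
cv2.imwrite("pics/fit.png",np.vstack([a,b]))
E
python3 fit.py
```

```text
[ 0.52233061  0.20367954 -0.04356179] [ 0.56475458 -0.21779601 -0.14857272]
rack [(np.float64(0.5275563691158611), np.float64(0.3235656962605755)), (np.float64(0.5240725282951039), np.float64(0.24364158942705738)), (np.float64(0.5205886874743465), np.float64(0.1637174825935392)), (np.float64(0.5171048466535892), np.float64(0.08379337576002104))]
tray [(np.float64(0.5825177846632739), np.float64(-0.09911800503272626)), (np.float64(0.5706756466839963), np.float64(-0.17823667393002096)), (np.float64(0.5588335087047186), np.float64(-0.2573553428273157)), (np.float64(0.546991370725441), np.float64(-0.3364740117246104))]
```

View pics/fit.png

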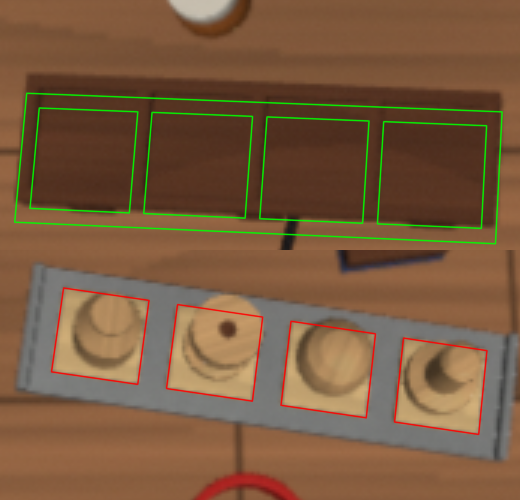

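The tray and pad fit (red) is good. The rack fit (green) sits about 12 mm too low in the picture, so I'll refit it using the outline.

```bash
sed -i 's/^rk=fit.*/rk=fit((.534,.203),-.04,[(.09,.33,(0,0),1)],0,.042,hsv[:,:,2])/; s#pics/fit.png#pics/fit2.png#' fit.py
sed -i 's/a=big\[570:820,370:890\]/big=cv2.convertScaleAbs(big,alpha=2.2);a=big[570:820,370:890]/' fit.py; python3 fit.py
```

```text
[ 0.53441934  0.2034369  -0.04530479] [ 0.564772   -0.21784481 -0.148224  ]
rack [(np.float64(0.5398540555847567), np.float64(0.32331376644062076)), (np.float64(0.5362309124919286), np.float64(0.24339585334143576)), (np.float64(0.5326077693991004), np.float64(0.1634779402422507)), (np.float64(0.5289846263062722), np.float64(0.0835600271430657))]
tray [(np.float64(0.5824938223050717), np.float64(-0.09916061573573623)), (np.float64(0.5706792747081739), np.float64(-0.1782834093231762)), (np.float64(0.5588647271112761), np.float64(-0.2574062029106162)), (np.float64(0.5470501795143783), np.float64(-0.33652899649805623))]
```

View pics/fit2.png

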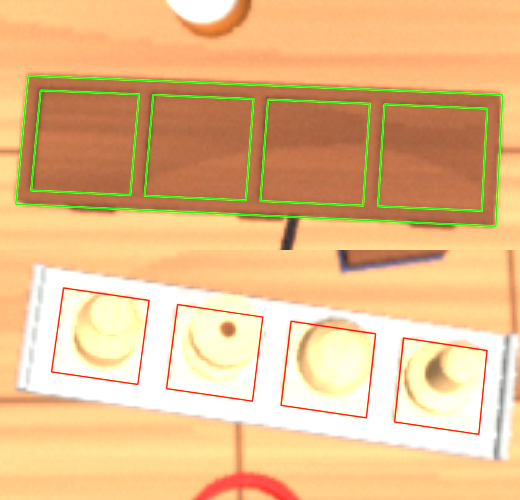

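Emit:
{"api": "servo_tool", "payload": {
  "targets": [1, 0, 0, 0, 10.2, 1, 0, 0, 0, 10.2, 1, 0, 0, 0, 10.2, 1, 0, 0, 0, 10.2, 1, 0, 0, 0, 10.2],
  "grip_force": 25
}}

```text
time_s: 1.52
eef_pos: [0.1608, 0.526, 0.2313]
eef_rot: [0.562, 0.827, 0.0, 0.0]
ft_force: [0.1, 0.1, 0.0]
finger_gap: 0.0855
finger_force: 0.0
```

Emit:
{"api": "servo_tool", "payload": {
  "targets": [1, 0, 0, 0, 10.2, 1, 0, 0, 0, 10.2, 1, 0, 0, 0, 10.2, 1, 0, 0, 0, 0, 1, -37.1, 33.9, 0, 0]
}}

```text
time_s: 2.15
eef_pos: [0.1881, 0.4855, 0.2312]
eef_rot: [0.756, 0.655, 0.0, -0.0]
ft_force: [1.5, 0.1, 1.0]
finger_gap: 0.0853
finger_force: 0.0
```

Emit:
{"api": "servo_tool", "payload": {
  "targets": [1, -37.1, 33.9, 0, 0, 1, -37.1, 33.9, 0, 0, 1, -37.1, 33.9, 0, 0, 1, -37.1, 33.9, 0, 0, 1, -37.1, 33.9, 0, 0]
}}

```text
time_s: 2.78
eef_pos: [0.3294, 0.2741, 0.2316]
eef_rot: [0.757, 0.654, 0.0, 0.0]
ft_force: [0.6, 1.0, 0.1]
finger_gap: 0.0853
finger_force: 0.0
```

Emit:
{"api": "servo_tool", "payload": {
  "targets": [1, -37.1, 33.9, 0, 0, 1, -37.1, 33.9, 0, 0, 1, -37.1, 33.9, 0, 0, 1, -37.1, 33.9, 0, 0, 1, -37.1, 33.9, 0, 0]
}}

```text
time_s: 3.4
eef_pos: [0.4693, 0.0651, 0.2316]
eef_rot: [0.757, 0.654, 0.0, 0.0]
ft_force: [0.6, -0.5, 0.7]
finger_gap: 0.0857
finger_force: 0.0
```

Emit:
{"api": "servo_tool", "payload": {
  "targets": [1, -37.1, 33.9, 0, 0, 1, -37.1, 33.9, 0, 0, 1, -37.1, 33.9, 0, 0, 1, -37.1, 33.9, 0, 0, 1, 0, 0, 0, 0]
}}

```text
time_s: 4.03
eef_pos: [0.5817, -0.1037, 0.2305]
eef_rot: [0.758, 0.652, -0.0, 0.0]
ft_force: [-0.3, 0.5, -0.1]
finger_gap: 0.0856
finger_force: 0.0
```

```bash
cat > go.py <<'E'
from h import *
import sys
# usage: go.py name|cell z ; prints shift (tool frame) and roll to reach
G={"bottle":(.5815,-.1,-.148),"spool":(.572,-.179,-.148),"ball":(.5585,-.2565,-.148),"post":(.5475,-.336,-.148),
"c1":(.540,.323,-.045),"c2":(.536,.243,-.045),"c3":(.533,.1635,-.045),"c4":(.529,.0835,-.045)}
def go(n,z):
    s=robot.state();M=R.from_quat(s["eef_rot"]).as_matrix();x,y,t=G[n]
    yaw=np.arctan2(M[1,1],M[0,1])
    print(n,"t",s["time_s"],"pos",np.round(s["eef_pos"],4),"tilt",M[:2,2].round(4),"roll",round(np.degrees(yaw-t),2),"shift",(M.T@(np.array([x,y,z])-s["eef_pos"])*1e3).round(1),"gap",s["finger_gap"],"F",np.round(s["ft_force"],1),s["finger_force"])
if __name__=="__main__": go(sys.argv[1],float(sys.argv[2]))
E
python3 go.py bottle .031
python3 - <<'E'
from h import *
s=robot.state();M=R.from_quat(s["eef_rot"]).as_matrix();p=robot.read_camera("wrist");m=np.array(p["mount"])
cv2.imwrite("pics/wr.png",p["pixels"])
for n in["bottle","spool","ball","post"]:
    for d in robot.tip_of(n,p)[:3]:
        c=m[:3,:3]@d["centre"]+m[:3,3]; print(n,(M@c+s["eef_pos"]).round(4),round(d["confidence"],2))
E
```

```text
bottle t 4.025 pos [ 0.5817 -0.1037  0.2305] tilt [ 0.     -0.0008] roll -0.11 shift [  3.7  -0.8 199.5] gap 0.08559437129982723 F [-0.3  0.5 -0.1] 0.0
bottle [ 0.5855 -0.101   0.02  ] 0.61
spool [ 0.5788 -0.1779  0.0236] 0.62
ball [ 0.559  -0.2567  0.0214] 0.56
post [ 0.5518 -0.3307  0.0208] 0.65
```

View pics/wr.png

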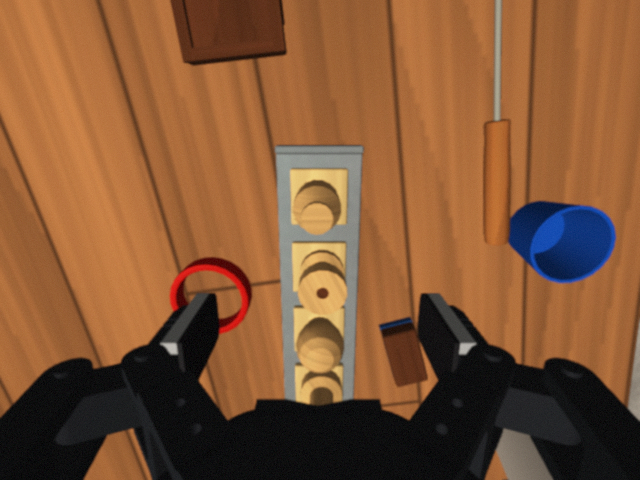

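The order along the tray is confirmed: bottle (318,205), spool (322,290), ball (320,345), post (322,390). The wrist view agrees with the fit to within a few mm, so I'll descend on the bottle.

Emit:
{"api": "servo_tool", "payload": {
  "targets": [1, 2, 0, 50, 0, 1, 1, 0, 50, 0, 1, 0, 0, 40, 0, 1, 0, 0, 30, 0, 1, 0, 0, 20, 0]
}}

```text
time_s: 4.9
eef_pos: [0.5797, -0.0958, 0.0402]
eef_rot: [0.757, 0.653, -0.0, -0.001]
ft_force: [0.5, -0.4, -0.0]
finger_gap: 0.0855
finger_force: 0.0
```

Emit:
{"api": "servo_tool", "payload": {
  "targets": [1, 0, 0, 9.5, 0, 1, 0, 0, 0, 0, 0.4, 0, 0, 0, 0, 0.3, 0, 0, 0, 0, 0.3, 0, 0, 0, 0]
}}

```text
time_s: 5.52
eef_pos: [0.5814, -0.0976, 0.0329]
eef_rot: [0.758, 0.652, 0.0, 0.001]
ft_force: [-1.3, 0.6, 5.5]
finger_gap: 0.0456
finger_force: 26.0
```

Emit:
{"api": "servo_tool", "payload": {
  "targets": [0.2, 0, 0, 0, 0, 0.2, 0, 0, 0, 0, 0.2, 0, 0, 0, 0, 0.2, 0, 0, 0, 0]
}}

```text
time_s: 6.02
eef_pos: [0.5815, -0.0976, 0.0329]
eef_rot: [0.758, 0.652, 0.0, 0.001]
ft_force: [-1.0, 1.2, 6.0]
finger_gap: 0.045
finger_force: 26.1
```

```bash
python3 go.py bottle .031
```

```text
bottle t 6.025 pos [ 0.5815 -0.0976  0.0329] tilt [ 0.0017 -0.0006] roll -0.13 shift [-2.3  0.4  1.9] gap 0.04503463198753853 F [-1.   1.2  6. ] 26.141336588189006
```

Emit:
{"api": "servo_tool", "payload": {
  "targets": [0.2, 0, 0, -15, 0, 0.2, 0, 0, -35, 0, 0.2, 0, 0, -45, 0, 0.2, 0, 0, -35, -3, 0.2, 0, 0, -15, -3]
}}

```text
time_s: 6.65
eef_pos: [0.5819, -0.0978, 0.1804]
eef_rot: [0.722, 0.691, 0.001, 0.002]
ft_force: [-0.5, -0.5, -0.5]
finger_gap: 0.0452
finger_force: 25.8
```

Emit:
{"api": "servo_tool", "payload": {
  "targets": [0.2, 20, -5, 0, 0, 0.2, 45, -12, 0, 0, 0.2, 50, -14, 0, 0, 0.2, 45, -12, 0, 0, 0.2, 20, -4, 0, 0]
}}

```text
time_s: 7.28
eef_pos: [0.5398, 0.0878, 0.176]
eef_rot: [0.722, 0.692, -0.001, -0.001]
ft_force: [0.2, -0.1, -0.8]
finger_gap: 0.0449
finger_force: 25.8
```

Emit:
{"api": "servo_tool", "payload": {
  "targets": [0.2, 0, 0, 0, 0, 0.2, 0, 0, 0, 0]
}}

```text
time_s: 7.52
eef_pos: [0.5421, 0.0839, 0.1765]
eef_rot: [0.723, 0.691, -0.0, 0.0]
ft_force: [-0.5, -0.3, -1.1]
finger_gap: 0.0449
finger_force: 25.8
```

```bash
python3 go.py c4 .049
```

```text
c4 t 7.525 pos [0.5421 0.0839 0.1765] tilt [-0.0003 -0.0006] roll -0.05 shift [ -0.9 -13.  127.5] gap 0.04490652341397185 F [-0.5 -0.3 -1.1] 25.82516202237457
```

Emit:
{"api": "servo_tool", "payload": {
  "targets": [0.2, -1, -13, 30, 0, 0.2, 0, 0, 40, 0, 0.2, 0, 0, 30, 0, 0.2, 0, 0, 15, 0, 0.2, 0, 0, 7, 0]
}}

```text
time_s: 8.15
eef_pos: [0.5292, 0.0833, 0.0542]
eef_rot: [0.723, 0.69, -0.0, -0.0]
ft_force: [-0.2, 0.4, -0.2]
finger_gap: 0.0449
finger_force: 25.8
```

Emit:
{"api": "servo_tool", "payload": {
  "targets": [0.2, 0, 0, 4, 0, 0.2, 0, 0, 0, 0, 0.2, 0, 0, 0, 0]
}}

```text
time_s: 8.52
eef_pos: [0.5296, 0.0842, 0.0516]
eef_rot: [0.723, 0.691, 0.001, 0.001]
ft_force: [-0.2, -0.1, -0.7]
finger_gap: 0.0451
finger_force: 25.8
```

```bash
python3 go.py c4 .049
```

```text
c4 t 8.525 pos [0.5296 0.0842 0.0516] tilt [ 0.0015 -0.0001] roll -0.02 shift [-0.7 -0.6  2.6] gap 0.04514676614998018 F [-0.2 -0.1 -0.7] 25.8430608920753
```

Lower gently until it touches.

Emit:
{"api": "servo_tool", "payload": {
  "targets": [0.2, 0, 0, 1.5, 0, 0.2, 0, 0, 0, 0, 0.2, 0, 0, 1.2, 0, 0.2, 0, 0, 0, 0]
}}

```text
time_s: 9.02
eef_pos: [0.5291, 0.0842, 0.0489]
eef_rot: [0.723, 0.691, 0.0, 0.0]
ft_force: [-1.8, 0.5, 6.5]
finger_gap: 0.045
finger_force: 26.4
```

Emit:
{"api": "servo_tool", "payload": {
  "targets": [0.6, 0, 0, 0, 0, 0.7, 0, 0, 0, 0, 0.8, 0, 0, 0, 0, 1, 0, 0, 0, 0, 1, 0, 0, -10, 0]
}}

```text
time_s: 9.65
eef_pos: [0.5283, 0.0842, 0.0578]
eef_rot: [0.723, 0.691, -0.001, -0.001]
ft_force: [-0.2, -0.4, -0.1]
finger_gap: 0.0855
finger_force: 0.0
```

Emit:
{"api": "servo_tool", "payload": {
  "targets": [1, 0, 0, -25, 0, 1, 0, 0, -45, 0, 1, 0, 0, -50, 0, 1, 0, 0, -30, 3, 1, 0, 0, 0, 3]
}}

```text
time_s: 10.28
eef_pos: [0.5308, 0.0841, 0.2123]
eef_rot: [0.759, 0.651, 0.003, 0.003]
ft_force: [-0.4, 0.1, -0.1]
finger_gap: 0.0854
finger_force: 0.0
```

```bash
python3 go.py spool .047
```

```text
spool t 10.275 pos [0.5308 0.0841 0.2123] tilt [ 0.0073 -0.0004] roll -0.22 shift [-254.    79.3  165.6] gap 0.08544869522581365 F [-0.4  0.1 -0.1] 0.0
```

Emit:
{"api": "servo_tool", "payload": {
  "targets": [1, -30, 9, 0, 0, 1, -50, 16, 0, 0, 1, -50, 16, 0, 0, 1, -50, 16, 0, 0, 1, -45, 14, 0, 0]
}}

```text
time_s: 10.9
eef_pos: [0.5657, -0.1508, 0.209]
eef_rot: [0.758, 0.652, 0.0, 0.0]
ft_force: [0.6, 0.6, 0.3]
finger_gap: 0.0853
finger_force: 0.0
```

Emit:
{"api": "servo_tool", "payload": {
  "targets": [1, -29, 8, 0, 0, 1, 0, 0, 20, 0, 1, 0, 0, 20, 0, 1, 0, 0, 0, 0]
}}

```text
time_s: 11.4
eef_pos: [0.568, -0.1784, 0.1671]
eef_rot: [0.758, 0.652, -0.001, -0.002]
ft_force: [-0.8, -0.4, 0.3]
finger_gap: 0.0852
finger_force: 0.0
```

```bash
python3 go.py spool .047
```

```text
spool t 11.4 pos [ 0.568  -0.1784  0.1671] tilt [-0.0029  0.0015] roll -0.14 shift [-1.000e-01  4.400e+00  1.201e+02] gap 0.08520301335618204 F [-0.8 -0.4  0.3] 0.0
```

Emit:
{"api": "servo_tool", "payload": {
  "targets": [1, 0, 4, 30, 0, 1, 0, 0, 40, 0, 1, 0, 0, 30, 0, 1, 0, 0, 15, 0, 1, 0, 0, 5, 0]
}}

```text
time_s: 12.02
eef_pos: [0.5734, -0.1795, 0.0484]
eef_rot: [0.758, 0.652, 0.0, 0.0]
ft_force: [1.2, 0.4, 0.0]
finger_gap: 0.0853
finger_force: 0.0
```

Emit:
{"api": "servo_tool", "payload": {
  "targets": [1, 0, 0, 0, 0, 0.4, 0, 0, 0, 0, 0.2, 0, 0, 0, 0, 0.2, 0, 0, 0, 0, 0.2, 0, 0, 0, 0]
}}

```text
time_s: 12.65
eef_pos: [0.5736, -0.1797, 0.0492]
eef_rot: [0.758, 0.652, 0.0, 0.001]
ft_force: [-0.6, 0.9, 6.5]
finger_gap: 0.047
finger_force: 25.5
```

Emit:
{"api": "servo_tool", "payload": {
  "targets": [0.2, 0, 0, 0, 0, 0.2, 0, 0, 0, 0]
}}

```text
time_s: 12.9
eef_pos: [0.5735, -0.1797, 0.0492]
eef_rot: [0.758, 0.652, 0.0, 0.001]
ft_force: [-1.8, 0.4, 6.0]
finger_gap: 0.0473
finger_force: 25.5
```

Emit:
{"api": "servo_tool", "payload": {
  "targets": [0.2, 0, 0, -15, 0, 0.2, 0, 0, -35, 0, 0.2, 0, 0, -50, 0, 0.2, 0, 0, -35, -3, 0.2, 0, 0, -15, -2.9]
}}

```text
time_s: 13.52
eef_pos: [0.5741, -0.1799, 0.2019]
eef_rot: [0.723, 0.691, 0.001, 0.002]
ft_force: [-0.2, 0.2, -1.3]
finger_gap: 0.0471
finger_force: 26.1
```

Emit:
{"api": "servo_tool", "payload": {
  "targets": [0.2, 25, -4, 0, 0, 0.2, 50, -9, 0, 0, 0.2, 60, -10, 0, 0, 0.2, 60, -10, 0, 0, 0.2, 60, -10, 0, 0]
}}

```text
time_s: 14.15
eef_pos: [0.5403, 0.0803, 0.1975]
eef_rot: [0.724, 0.69, -0.0, -0.001]
ft_force: [1.2, -0.2, -0.2]
finger_gap: 0.0469
finger_force: 26.1
```

Emit:
{"api": "servo_tool", "payload": {
  "targets": [0.2, 50, -10, 0, 0, 0.2, 35, -5, 0, 0, 0.2, 0, 0, 0, 0, 0.2, 0, 0, 0, 0]
}}

```text
time_s: 14.65
eef_pos: [0.5303, 0.1632, 0.1976]
eef_rot: [0.723, 0.69, -0.001, -0.0]
ft_force: [-0.3, -0.4, -0.3]
finger_gap: 0.0468
finger_force: 26.1
```

```bash
python3 go.py c3 .066
```

```text
c3 t 14.65 pos [0.5303 0.1632 0.1976] tilt [-0.0013 -0.0005] roll -0.09 shift [  0.5   2.9 131.6] gap 0.04681475042770685 F [-0.3 -0.4 -0.3] 26.07687846320914
```

Emit:
{"api": "servo_tool", "payload": {
  "targets": [0.2, 0, 3, 30, 0, 0.2, 0, 0, 45, 0, 0.2, 0, 0, 30, 0, 0.2, 0, 0, 15, 0, 0.2, 0, 0, 8, 0]
}}

```text
time_s: 15.28
eef_pos: [0.5343, 0.1621, 0.0697]
eef_rot: [0.724, 0.69, -0.0, -0.0]
ft_force: [-0.6, 0.5, -0.1]
finger_gap: 0.0473
finger_force: 26.1
```

Emit:
{"api": "servo_tool", "payload": {
  "targets": [0.2, 0, 0, 2, 0, 0.2, 0, 0, 0, 0, 0.2, 0, 0, 0, 0]
}}

```text
time_s: 15.65
eef_pos: [0.5348, 0.1629, 0.069]
eef_rot: [0.724, 0.69, 0.001, 0.001]
ft_force: [0.3, -0.7, -0.8]
finger_gap: 0.0471
finger_force: 26.1
```

Emit:
{"api": "servo_tool", "payload": {
  "targets": [0.2, 0, 0, 2, 0, 0.2, 0, 0, 0, 0, 0.2, 0, 0, 1.5, 0, 0.2, 0, 0, 0, 0, 0.2, 0, 0, 0, 0]
}}

```text
time_s: 16.27
eef_pos: [0.5343, 0.1629, 0.0652]
eef_rot: [0.724, 0.69, 0.0, 0.0]
ft_force: [-1.4, 0.4, 6.2]
finger_gap: 0.0469
finger_force: 26.5
```

Emit:
{"api": "servo_tool", "payload": {
  "targets": [0.6, 0, 0, 0, 0, 0.7, 0, 0, 0, 0, 0.8, 0, 0, 0, 0, 1, 0, 0, 0, 0, 1, 0, 0, -15, 0]
}}

```text
time_s: 16.9
eef_pos: [0.5331, 0.1627, 0.079]
eef_rot: [0.724, 0.69, -0.001, -0.001]
ft_force: [0.6, 0.3, 0.7]
finger_gap: 0.0854
finger_force: 0.0
```

Emit:
{"api": "servo_tool", "payload": {
  "targets": [1, 0, 0, -35, 0, 1, 0, 0, -50, 0, 1, 0, 0, -40, 0, 1, 0, 0, -10, 3, 1, 0, 0, 0, 2.9]
}}

```text
time_s: 17.52
eef_pos: [0.535, 0.163, 0.2176]
eef_rot: [0.759, 0.651, 0.002, 0.001]
ft_force: [0.2, -0.3, -0.3]
finger_gap: 0.0852
finger_force: 0.0
```

Emit:
{"api": "servo_tool", "payload": {
  "targets": [1, -40, 6, 0, 0, 1, -60, 6, 0, 0, 1, -60, 6, 0, 0, 1, -60, 6, 0, 0, 1, -60, 6, 0, 0]
}}

```text
time_s: 18.15
eef_pos: [0.5218, -0.1204, 0.216]
eef_rot: [0.758, 0.652, 0.0, 0.001]
ft_force: [1.0, -0.1, -0.5]
finger_gap: 0.0851
finger_force: 0.0
```

Emit:
{"api": "servo_tool", "payload": {
  "targets": [1, -60, 20, 0, 0, 1, -50, 15, 20, 0, 1, -25, 10, 20, 0, 1, 0, 0, 0, 0, 1, 0, 0, 0, 0]
}}

```text
time_s: 18.77
eef_pos: [0.5462, -0.2574, 0.1756]
eef_rot: [0.758, 0.652, 0.0, 0.0]
ft_force: [0.3, 0.5, 0.6]
finger_gap: 0.0857
finger_force: 0.0
```

```bash
python3 go.py ball .031
```

```text
ball t 18.775 pos [ 0.5462 -0.2574  0.1756] tilt [0.0006 0.0001] roll -0.12 shift [  2.7  11.9 144.6] gap 0.08565177691623041 F [0.3 0.5 0.6] 0.0
```

Emit:
{"api": "servo_tool", "payload": {
  "targets": [1, 2.5, 12, 30, 0, 1, 0, 0, 45, 0, 1, 0, 0, 40, 0, 1, 0, 0, 20, 0, 1, 0, 0, 9, 0]
}}

```text
time_s: 19.4
eef_pos: [0.5585, -0.2558, 0.0307]
eef_rot: [0.758, 0.653, 0.0, -0.0]
ft_force: [-0.0, -0.4, -0.4]
finger_gap: 0.0859
finger_force: 0.0
```

Emit:
{"api": "servo_tool", "payload": {
  "targets": [1, 0, 0, 0, 0, 0.4, 0, 0, 0, 0, 0.2, 0, 0, 0, 0, 0.2, 0, 0, 0, 0, 0.2, 0, 0, 0, 0]
}}

```text
time_s: 20.02
eef_pos: [0.5591, -0.2578, 0.0322]
eef_rot: [0.758, 0.652, 0.0, 0.001]
ft_force: [-0.0, 0.4, 6.0]
finger_gap: 0.0514
finger_force: 25.7
```

Emit:
{"api": "servo_tool", "payload": {
  "targets": [0.2, 0, 0, 0, 0, 0.2, 0, 0, 0, 0]
}}

```text
time_s: 20.27
eef_pos: [0.5591, -0.2578, 0.0322]
eef_rot: [0.758, 0.652, 0.0, 0.001]
ft_force: [-0.6, 1.3, 6.7]
finger_gap: 0.0512
finger_force: 25.7
```

Emit:
{"api": "servo_tool", "payload": {
  "targets": [0.2, 0, 0, -15, 0, 0.2, 0, 0, -35, 0, 0.2, 0, 0, -50, 0, 0.2, 0, 0, -35, -3, 0.2, 0, 0, -20, -2.9]
}}

```text
time_s: 20.9
eef_pos: [0.5591, -0.258, 0.1893]
eef_rot: [0.723, 0.691, 0.0, 0.002]
ft_force: [-0.2, -0.2, -1.3]
finger_gap: 0.051
finger_force: 26.4
```

Emit:
{"api": "servo_tool", "payload": {
  "targets": [0.2, 25, -2, 0, 0, 0.2, 45, -4, 0, 0, 0.2, 55, -5, 0, 0, 0.2, 55, -5, 0, 0, 0.2, 55, -5, 0, 0]
}}

```text
time_s: 21.52
eef_pos: [0.5469, -0.0186, 0.1849]
eef_rot: [0.724, 0.69, -0.0, -0.001]
ft_force: [0.9, -0.4, -1.0]
finger_gap: 0.0512
finger_force: 26.4
```

Emit:
{"api": "servo_tool", "payload": {
  "targets": [0.2, 55, -5, 0, 0, 0.2, 55, -5, 0, 0, 0.2, 55, -5, 0, 0, 0.2, 55, -5, 0, 0, 0.2, 42, -4, 0, 0]
}}

```text
time_s: 22.15
eef_pos: [0.5346, 0.2443, 0.1849]
eef_rot: [0.723, 0.691, -0.001, -0.001]
ft_force: [0.4, -0.0, -0.4]
finger_gap: 0.0511
finger_force: 26.4
```

Emit:
{"api": "servo_tool", "payload": {
  "targets": [0.2, 0, 0, 0, 0, 0.2, 0, 0, 0, 0]
}}

```text
time_s: 22.4
eef_pos: [0.5356, 0.2414, 0.185]
eef_rot: [0.723, 0.691, -0.001, -0.0]
ft_force: [0.3, -0.6, -1.4]
finger_gap: 0.0512
finger_force: 26.4
```

```bash
python3 go.py c2 .048
```

```text
c2 t 22.4 pos [0.5356 0.2414 0.185 ] tilt [-0.0016 -0.0007] roll -0.08 shift [  1.7   0.5 137. ] gap 0.05116261049772642 F [ 0.3 -0.6 -1.4] 26.371545754373074
```

Emit:
{"api": "servo_tool", "payload": {
  "targets": [0.2, 1.5, 0.5, 30, 0, 0.2, 0, 0, 45, 0, 0.2, 0, 0, 35, 0, 0.2, 0, 0, 15, 0, 0.2, 0, 0, 8, 0]
}}

```text
time_s: 23.02
eef_pos: [0.5376, 0.2419, 0.0523]
eef_rot: [0.724, 0.69, -0.0, -0.0]
ft_force: [-0.6, 0.2, -1.7]
finger_gap: 0.0513
finger_force: 26.4
```

Emit:
{"api": "servo_tool", "payload": {
  "targets": [0.2, 0, 0, 2, 0, 0.2, 0, 0, 0, 0, 0.2, 0, 0, 1, 0, 0.2, 0, 0, 0, 0]
}}

```text
time_s: 23.52
eef_pos: [0.5377, 0.2429, 0.0501]
eef_rot: [0.724, 0.69, 0.0, 0.0]
ft_force: [-0.3, -0.2, 0.3]
finger_gap: 0.0511
finger_force: 26.4
```

Emit:
{"api": "servo_tool", "payload": {
  "targets": [0.2, 0, 0, 1.2, 0, 0.2, 0, 0, 0, 0, 0.2, 0, 0, 0.8, 0, 0.2, 0, 0, 0, 0, 0.2, 0, 0, 0, 0]
}}

```text
time_s: 24.15
eef_pos: [0.5374, 0.2428, 0.0482]
eef_rot: [0.724, 0.69, 0.0, 0.0]
ft_force: [-1.9, -1.1, 6.5]
finger_gap: 0.051
finger_force: 26.8
```

Emit:
{"api": "servo_tool", "payload": {
  "targets": [0.6, 0, 0, 0, 0, 0.7, 0, 0, 0, 0, 0.8, 0, 0, 0, 0, 1, 0, 0, 0, 0, 1, 0, 0, -15, 0]
}}

```text
time_s: 24.78
eef_pos: [0.5364, 0.2424, 0.0619]
eef_rot: [0.724, 0.69, -0.001, -0.001]
ft_force: [-0.9, 0.8, 0.1]
finger_gap: 0.0853
finger_force: 0.0
```

Emit:
{"api": "servo_tool", "payload": {
  "targets": [1, 0, 0, -40, 0, 1, 0, 0, -50, 0, 1, 0, 0, -40, 0, 1, 0, 0, -10, 3, 1, 0, 0, 0, 2.9]
}}

```text
time_s: 25.4
eef_pos: [0.5383, 0.243, 0.2057]
eef_rot: [0.759, 0.651, 0.002, 0.001]
ft_force: [-0.4, 0.5, -1.1]
finger_gap: 0.0851
finger_force: 0.0
```

Emit:
{"api": "servo_tool", "payload": {
  "targets": [1, -36, 6, 0, 0, 1, -55, 9, 0, 0, 1, -55, 9, 0, 0, 1, -55, 9, 0, 0, 1, -55, 9, 0, 0]
}}

```text
time_s: 26.02
eef_pos: [0.5407, -0.0184, 0.2039]
eef_rot: [0.758, 0.652, 0.001, 0.001]
ft_force: [-0.6, -0.1, 0.5]
finger_gap: 0.0852
finger_force: 0.0
```

Emit:
{"api": "servo_tool", "payload": {
  "targets": [1, -55, 9, 0, 0, 1, -55, 9, 0, 0, 1, -55, 9, 0, 0, 1, -55, 9, 0, 0, 1, -55, 9, 0, 0]
}}

```text
time_s: 26.65
eef_pos: [0.5439, -0.2973, 0.204]
eef_rot: [0.758, 0.652, 0.0, 0.001]
ft_force: [0.0, -1.4, -0.2]
finger_gap: 0.0857
finger_force: 0.0
```

Emit:
{"api": "servo_tool", "payload": {
  "targets": [1, -40, 8, 0, 0, 1, 0, 0, 0, 0, 1, 0, 0, 0, 0]
}}

```text
time_s: 27.02
eef_pos: [0.5458, -0.3356, 0.2031]
eef_rot: [0.758, 0.652, 0.0, -0.0]
ft_force: [1.0, 0.8, 0.2]
finger_gap: 0.0855
finger_force: 0.0
```

```bash
python3 go.py post .043
```

```text
post t 27.025 pos [ 0.5458 -0.3356  0.2031] tilt [0.0001 0.0005] roll -0.15 shift [ -0.2   1.8 160.1] gap 0.08554771041683784 F [1.  0.8 0.2] 0.0
```

Emit:
{"api": "servo_tool", "payload": {
  "targets": [1, 0, 2.5, 40, 0, 1, 0, 0, 50, 0, 1, 0, 0, 40, 0, 1, 0, 0, 20, 0, 1, 0, 0, 9, 0]
}}

```text
time_s: 27.65
eef_pos: [0.5482, -0.3343, 0.0428]
eef_rot: [0.758, 0.653, -0.0, -0.001]
ft_force: [-0.5, 0.5, 0.9]
finger_gap: 0.085
finger_force: 0.0
```

Emit:
{"api": "servo_tool", "payload": {
  "targets": [0.6, 0, 0, 0, 0, 0.4, 0, 0, 0, 0, 0.2, 0, 0, 0, 0, 0.1, 0, 0, 0, 0, 0.1, 0, 0, 0, 0]
}}

```text
time_s: 28.28
eef_pos: [0.549, -0.3369, 0.0449]
eef_rot: [0.758, 0.652, 0.0, 0.001]
ft_force: [-0.1, 0.8, 5.3]
finger_gap: 0.0273
finger_force: 24.8
```

Emit:
{"api": "servo_tool", "payload": {
  "targets": [0.1, 0, 0, 0, 0, 0.1, 0, 0, 0, 0]
}}

```text
time_s: 28.52
eef_pos: [0.549, -0.3369, 0.0449]
eef_rot: [0.758, 0.652, 0.0, 0.001]
ft_force: [-0.4, 1.2, 6.1]
finger_gap: 0.0273
finger_force: 24.8
```

Emit:
{"api": "servo_tool", "payload": {
  "targets": [0.1, 0, 0, -15, 0, 0.1, 0, 0, -35, 0, 0.1, 0, 0, -50, 0, 0.1, 0, 0, -35, -3, 0.1, 0, 0, -15, -2.9]
}}

```text
time_s: 29.15
eef_pos: [0.5492, -0.3373, 0.1975]
eef_rot: [0.723, 0.691, 0.0, 0.002]
ft_force: [0.9, -0.5, -1.6]
finger_gap: 0.027
finger_force: 24.8
```

Emit:
{"api": "servo_tool", "payload": {
  "targets": [0.1, 25, -3, 0, 0, 0.1, 45, -3, 0, 0, 0.1, 55, -3, 0, 0, 0.1, 55, -3, 0, 0, 0.1, 55, -3, 0, 0]
}}

```text
time_s: 29.78
eef_pos: [0.5442, -0.0995, 0.1944]
eef_rot: [0.724, 0.69, 0.0, 0.0]
ft_force: [-0.2, -0.0, -0.8]
finger_gap: 0.0275
finger_force: 24.8
```

Emit:
{"api": "servo_tool", "payload": {
  "targets": [0.1, 55, -3, 0, 0, 0.1, 55, -3, 0, 0, 0.1, 55, -3, 0, 0, 0.1, 55, -3, 0, 0, 0.1, 55, -3, 0, 0]
}}

```text
time_s: 30.4
eef_pos: [0.5423, 0.1761, 0.1945]
eef_rot: [0.724, 0.69, 0.0, 0.0]
ft_force: [0.7, -0.1, 0.4]
finger_gap: 0.0276
finger_force: 24.8
```

Emit:
{"api": "servo_tool", "payload": {
  "targets": [0.1, 55, -3, 0, 0, 0.1, 50, -3, 0, 0, 0.1, 40, -3, 0, 0, 0.1, 0, 0, 0, 0, 0.1, 0, 0, 0, 0]
}}

```text
time_s: 31.02
eef_pos: [0.5402, 0.3192, 0.1938]
eef_rot: [0.723, 0.69, -0.0, 0.0]
ft_force: [-0.8, -0.7, -0.4]
finger_gap: 0.0275
finger_force: 24.8
```

```bash
python3 go.py c1 .061
```

```text
c1 t 31.025 pos [0.5402 0.3192 0.1938] tilt [-0.0001 -0.0007] roll -0.1 shift [  3.9  -0.3 132.8] gap 0.027532664535492662 F [-0.8 -0.7 -0.4] 24.77474793791771
```

Emit:
{"api": "servo_tool", "payload": {
  "targets": [0.1, 4, 0, 30, 0, 0.1, 0, 0, 45, 0, 0.1, 0, 0, 30, 0, 0.1, 0, 0, 15, 0, 0.1, 0, 0, 8, 0]
}}

```text
time_s: 31.65
eef_pos: [0.541, 0.3228, 0.0655]
eef_rot: [0.724, 0.69, -0.0, 0.0]
ft_force: [0.2, 1.0, 0.2]
finger_gap: 0.0273
finger_force: 24.8
```

Emit:
{"api": "servo_tool", "payload": {
  "targets": [0.1, 0, 0, 3, 0, 0.1, 0, 0, 0, 0, 0.1, 0, 0, 1, 0, 0.1, 0, 0, 0, 0]
}}

```text
time_s: 32.15
eef_pos: [0.5407, 0.3238, 0.0621]
eef_rot: [0.724, 0.69, 0.0, 0.0]
ft_force: [-0.5, -0.7, -1.0]
finger_gap: 0.0275
finger_force: 24.8
```

Emit:
{"api": "servo_tool", "payload": {
  "targets": [0.1, 0, 0, 1, 0, 0.1, 0, 0, 0, 0, 0.1, 0, 0, 0.7, 0, 0.1, 0, 0, 0, 0, 0.1, 0, 0, 0, 0]
}}

```text
time_s: 32.78
eef_pos: [0.5407, 0.3239, 0.0609]
eef_rot: [0.724, 0.69, 0.0, 0.0]
ft_force: [-2.5, 0.6, 5.8]
finger_gap: 0.027
finger_force: 25.3
```

Emit:
{"api": "servo_tool", "payload": {
  "targets": [0.5, 0, 0, 0, 0, 0.7, 0, 0, 0, 0, 0.8, 0, 0, 0, 0, 1, 0, 0, 0, 0, 1, 0, 0, -15, 0]
}}

```text
time_s: 33.4
eef_pos: [0.5395, 0.3232, 0.0741]
eef_rot: [0.724, 0.69, -0.001, -0.001]
ft_force: [-0.7, 0.1, -0.5]
finger_gap: 0.085
finger_force: 0.0
```

Emit:
{"api": "servo_tool", "payload": {
  "targets": [1, 0, 0, -40, 0, 1, 0, 0, -50, 0, 1, 0, 0, -40, 0, 1, 0, -40, 0, 0, 1, 0, -60, 0, 0]
}}

```text
time_s: 34.02
eef_pos: [0.4413, 0.3284, 0.2066]
eef_rot: [0.724, 0.69, 0.002, 0.001]
ft_force: [-0.6, 0.6, 0.4]
finger_gap: 0.0854
finger_force: 0.0
```

Emit:
{"api": "servo_tool", "payload": {
  "targets": [1, 20, -50, 0, 0, 1, 0, 0, 0, 0, 1, 0, 0, 0, 0]
}}

```text
time_s: 34.4
eef_pos: [0.3923, 0.351, 0.2061]
eef_rot: [0.723, 0.691, 0.001, 0.001]
ft_force: [0.8, 0.1, -0.0]
finger_gap: 0.0856
finger_force: 0.0
```

```bash
python3 - <<'E'
from h import *
a=robot.read_camera("top")["pixels"][170:300,100:320];b=robot.read_camera("scene")["pixels"][130:270,300:500]
cv2.imwrite("pics/end.png",np.vstack([cv2.resize(a,(480,284)),cv2.resize(b,(480,316))]))
E
```

```text
(no output)
```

View pics/end.png

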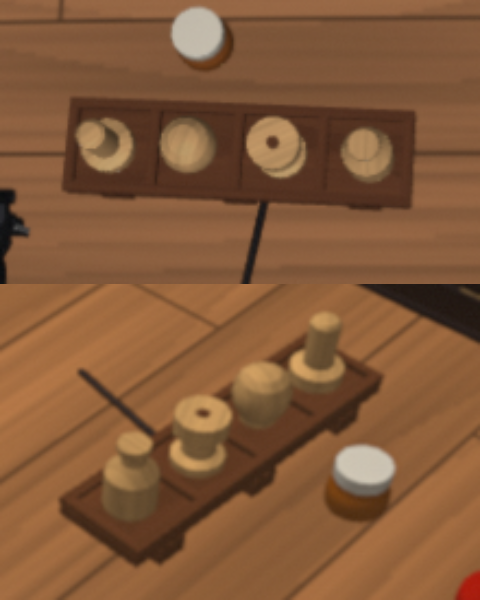

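All four stand upright in their cells. From left to right in the upper crop: post (105,145), ball (187,145), spool (273,145), bottle (367,153), which is the reverse of the tray order.

```bash
python3 -c "
from workcell import robot
print(robot.hand_in())"
```

```text
the job is handed in; nothing more can be done
None
```

The four pieces stand upright in the rack in reverse order (left to right: post, ball, spool, bottle), confirmed in the final pictures, and I handed the job in at about 34 s of the 96 s allowed.

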